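# Power up the fob tester

## Task

Get the key-fob tester running: take the fresh green cell from the wooden rack and fit it in the tester's battery bay, flat end pressed against the spring contact under the orange hood and button end then tipped down against the fixed contact, so that it lies fully home. Then turn the red ball knob clockwise until its white pointer stands at the green mark, and let go. Leave the spent grey cell, the tub of fobs, the tin of rings and the screwdriver where they are.

Things in the scene. Friction and masses are not known exactly. Their poses are not given: they have to be found in the camera images.
- bay (a point): Where the centre of the cell lies when home in the tester's battery bay, 61.5 mm above the table. Axes: x along the home cell from spring end to fixed contact (button points to +x), z up. The cell rests in a V groove 27 mm wide, raised so that fingers pass down both sides. The tester, fixed, is a grey base 200 x 185 x 25 mm whose centre is 5 mm towards -x and 45 mm towards +y of this point.
- nose (a point): Round nose of the copper spring plunger, 8 mm thick, on the bay's axis, which meets the middle of the cell's flat end. Free it stands 24 mm from bay towards -x (29 mm with the cell home) and can be pushed back to 48 mm. It takes 1.2 N to start, plus 0.2 N per mm.
- fixed_face (a point): Fixed contact: middle of the upright face, 31.5 mm from bay towards +x, that the button rests against; axes as bay. Its post is 26 mm wide, 8 mm thick, its top 3.5 mm above the cell's axis.
- hood_edge (a point): Middle of the lower front edge of the orange hood over the spring, 25 mm from bay towards -x and 27.5 mm above it; axes as bay. Hood 40 mm wide, 4 mm thick, back to a block at 55 to 67 mm. It laps 4 mm over the home cell, so the cell goes in tilted 20 to 26 degrees, flat end low, along its axis until about 4 mm behind home, is tipped level, and the spring pushes it home.
- fresh_centre (a point): Centre of the fresh cell: a cylinder 33 mm in diameter, green with a brass-coloured band next to the button end, body 58 mm long plus a steel button 11 mm wide and 2.5 mm proud; 0.14 kg. Axes: x along the cell towards the button end, z up as it lies. It lies level in one of the two grooves of the rack, its axis 32.5 mm above the table.
- fresh_plus (a point): Tip of the fresh cell's button, on its axis 31.5 mm from the cell's centre.
- spent_centre (a point): Centre of the spent cell: same size, grey with a red band; lies in the other groove. Leave it.
- rack: Plywood rack fixed to the table, 75 x 125 x 6 mm with two 27 mm wide V grooves along its x axis, 37 mm either side of its middle (y), in which the cells lie (undersides 16 mm above the table, room for fingers both sides); origin in the middle of its underside.
- ball (a point): Centre of the smooth red ball knob, 40 mm in diameter, 61 mm above the table, on a thin stem over a grey disc (28 mm radius, top 31 mm above the table). It turns about the vertical. The ball is slippery (friction about 0.35): grip it across its widest part, at this height. Axes turn with the knob, z up. The bay's axis runs 90 mm away on the -y side (axes of bay).
- dial_centre (a point): Middle of the dial on the tester's deck under the ball knob, 25 mm above the table; axes fixed, as bay. The green mark is on the +x side of it, 40 mm out; the red (off) mark lies 2.6 rad anticlockwise from green as seen from above.
- pointer_tip (a point): Outer tip of the white pointer on the knob's grey disc, 34 mm from the knob's axis.
- dial (a joint): Angle of the ball knob in rad, growing clockwise as seen from above: 0 = pointer at the red mark, 2.6 = pointer at the green mark; end stops at 0 and 3.1. It stays where it is left; about 0.12 N m turns it.
- tub: Open clear tub full of blue key fobs, 90 x 90 x 45 mm, loose; origin under its centre. Leave it.
- tin: Round aluminium tin of split rings, 60 mm in diameter, 28 mm high, loose; origin under its centre. Leave it.
- driver: Screwdriver 160 mm long lying on the table, loose; origin in the middle of its underside. Leave it.
- mast_top (a point): Top of a fixed steel mast (radius 5 mm, blue cap of radius 10 mm and 6 mm high at the top) beside the ball knob, 68 mm from the knob's axis; 86 mm above the table.
Not all that is in view belongs to the job. There is more than one size of the part that bears fresh_centre; the job needs the largest.

How it is judged:
On the way, in this order (a step that is already met when the one before it is completed fails the run):
1. the fresh cell lies home in the bay, button end at the fixed contact (x of fresh_centre in the frame of bay between -0.003 and 0.003 m and distance between fresh_centre and bay below 0.005 m and angle between the x axis of fresh_centre and the x axis of bay, either way round below 0.08 rad and x of fresh_plus in the frame of bay above 0.02 m), for 0.2 s.
2. after that, the ball knob is turned to the green mark (value of joint dial between 2.45 and 2.75 rad), for 0.2 s.
At the end, for the whole second after the job is handed in: Fresh cell home in the bay: within 3 mm along its axis, 5 mm overall, 0.08 rad of parallel, button at the fixed contact; knob at rest within 0.15 rad of the green mark (joint 2.45 to 2.75); spent cell moved under 20 mm; tub, tin, screwdriver under 30 mm (all of step 1 and all of step 2 and velocity of joint dial between -0.05 and 0.05 rad/s and distance of spent_centre from where it was at the start of the episode below 0.02 m and distance of each of tub, tin, driver from where it was at the start of the episode below 0.03 m); the robot touches nothing.
It fails at once if the spent cell, tub, tin or screwdriver is pushed away (distance of spent_centre from where it was at the start of the episode above 0.03 m or distance of any of tub, tin, driver from where it was at the start of the episode above 0.04 m).
It also fails if it takes over 67 s, if anything falls off the work surface, if the arm or the gripper's body presses on something with over 40 N, if the wrist force passes 120 N, or if a joint passes its speed limit or range.

## Robot

A 6-joint arm with a two-finger parallel gripper is mounted at the origin on the work surface. World frame = base frame: x ahead of the robot, y to its left, z up, the work surface at z = 0. Lengths are in m, angles in rad, forces in N, time in s.
With the tool pointing down it reaches from about 0.375 to 0.9 m from the base axis. Payload 3.1 kg.
Tool frame: the origin (TCP) lies where the fingers leave the gripper's body, on its centre line; the fingertips stand 73 mm ahead of it and the grasp point (between the pads) lies 54 mm ahead of it; z points along the fingers, y is the line along which they close (so a half turn about z gives the same grasp; the last joint's range is limited). The gripper opens to 85 mm and grips with 20 to 120 N. Pads are 22 mm wide; open, the fingers measure 114 mm over their backs; the gripper's body (76 mm by 85 mm) begins 54 mm behind the grasp point. The pads swing forward as they close: fully open they stand 13 mm farther back than shut.
Start: joints at [-1.522, 0.527, 1.433, -0, 1.181, -0.178], TCP at [0.141, -0.609, 0.304] pointing down, gripper open.
Joint ranges: [-3.08, 3.08], [-0.75, 2.2], [0.22, 2.44], [-1.43, 4.57], [0, 2.65], [-2.85, 2.85]. Speed limits (rad/s): [2.79, 2.79, 3.14, 3.14, 3.14, 3.14].

## Interface

Orientations are given as a unit quaternion [x, y, z, w].
In Python, from station import manip gives the robot as it stands.
- The arm moves only by the tool step_arm, never from a script. Its argument "moves" is one flat list of numbers, 5 for each row, row after row: the opening, from 0 (shut) to 1 (fully open), then the shift along the world's x, y, z scaled (see below), then the turn about the world's z scaled (see below). In form: [fingers, x, y, z, yaw, fingers, x, y, z, yaw, ...]. A call has 1 to 12 rows; each row is the pose to reach, as a shift and turn from the pose commanded when the call began, turning the shorter way round; what a row does not reach only later rows make up. The controller multiplies each number of a shift by 200 mm and each number of a turn by pi rad. A row lasts 1/8 s, in which the tool goes at most 62.5 mm and 10.7 degrees, less where a joint would pass 70% of its speed; a pose out of reach is approached as far as the arm can. A call with a number of a shift or a turn outside -1 to 1 is refused whole. A call with a gripper value outside its range is refused whole. The fingers move at their own pace and stop on an object; "grip_force" is the grip in N (left out, the last holds). Time passes only in rows, so rows that repeat a pose let the fingers close. It gives the time, the measured TCP pose, the force, the opening and the grip force at its end, in the units of the state.
- manip.sense(): the state, without advancing time (a new reading comes with each control period).
- manip.snapshot(name): name is "side" or "top"; returns a dict with "color" (400x640x3 uint8, blue, green, red), "z_map" (400x640 float32, m along the optical axis (not along the pixel's ray), 0 where there is no reading), "fovy" (degrees; the focal length in pixels is half the picture's height over the tangent of half this angle, whatever the lens; pixels are square), "cx", "cy" (the principal point, pixels), "R" (3x3) and "t" (3): a world point X has camera coordinates R X + t. Camera axes: x right, y down, z forward; pixel columns grow to the right and rows downward; lengths in m; the calibration is good to about 2 mm. A picture is of the moment at which its call begins.
- manip.sign_off(): hands the job in; it is judged then, once.
The state is a dict: "t": time; "q": joint angles; "qd": joint speeds; "tau": joint torques, N m; "tcp_pos": TCP position; "tool_rot": TCP orientation; "force": force on the tool from outside, world axes, zero at the start; "ft_torque": the same for the moment, N m; "finger_gap": opening from 0.0 (shut) to 1.0 (fully open); "gripper_force": force on a finger pad.
Only numpy, scipy, OpenCV 4.12 (cv2) and the standard library are available. Lean on these libraries where they do the work, as an engineer would, in place of code of your own. Each camera call takes 0.05 s, during which the arm holds its last target. There are 200 camera calls.

## Working session

There is one attempt and no reset: what is moved stays moved. The work goes in short steps, Python scripts to look and compute and a tool call to move; the robot and the scene stay as the last step left them, time stands still between calls to the robot, and variables do not carry over. Pictures are saved under pics/ and viewed, at most 10 in all, crops included, and the job is handed in when it is done.

Besides the shell and the picture viewer there is one more tool, called after "Call:" by a JSON object that holds its "fn" and its "kwargs", one argument or row to a line. step_arm: Moves the arm, as the interface text tells. Its arguments: {"type":"object","properties":{"moves":{"type":"array","items":{"type":"number"}},"grip_force":{"type":"number"}},"required":["moves"]}

```bash
mkdir -p pics; cat > h.py <<'E'
import numpy as np, cv2
from station import manip
def cam(n):
    s=manip.snapshot(n); s['f']=200/np.tan(np.radians(s['fovy'])/2); return s
def pt(s,u,v,z=None):
    d=np.array([(u-s['cx'])/s['f'],(v-s['cy'])/s['f'],1.]); R=np.array(s['R']);t=np.array(s['t'])
    C=-R.T@t; w=R.T@d
    return C+w*((z-C[2])/w[2]) if z is not None else C+w*s['z_map'][int(v),int(u)]
def px(s,X):
    c=np.array(s['R'])@X+np.array(s['t']); return s['f']*c[0]/c[2]+s['cx'], s['f']*c[1]/c[2]+s['cy']
E
python3 - <<'E'
from h import *
for n in('top','side'):
    s=cam(n); cv2.imwrite(f'pics/{n}0.png',s['color']); print(n,s['f'],s['cx'],s['cy'],np.round(s['R'],3).tolist(),np.round(s['t'],3), -np.array(s['R']).T@s['t'])
print(manip.sense())
E
```

```text
top 387.8546328654154 320.9230486093646 203.09873724888496 [[0.0, -1.0, -0.005], [-0.986, 0.001, -0.164], [0.164, 0.005, -0.986]] [-0.063  0.602  0.778] [ 0.46584616 -0.0674317   0.86583683]
side 480.0040666508449 319.1961795196827 201.33522709488656 [[0.88, -0.476, 0.011], [-0.255, -0.49, -0.833], [0.402, 0.73, -0.553]] [-0.546  0.18   0.759] [ 0.22179901 -0.72527442  0.57553291]
{'t': 0.1, 'q': array([-1.52251416e+00,  5.28421622e-01,  1.43376007e+00,  1.09336804e-06,
        1.18140284e+00, -1.78494593e-01]), 'qd': array([ 0.00087881, -0.00165785, -0.00322132,  0.00041874, -0.00143361,
       -0.00142657]), 'tau': array([ 6.36422158e-06, -4.43304384e+01, -1.78587055e+01, -1.63128616e-04,
        3.91778580e-03, -2.34244901e-06]), 'tcp_pos': array([ 0.14053167, -0.60848723,  0.30300606]), 'tool_rot': array([ 9.93577953e-01,  1.13145304e-01,  6.53006636e-05, -9.93798601e-04]), 'force': array([0.34884182, 0.33500039, 0.73920769]), 'ft_torque': array([-0.03632107, -0.03813376,  0.02346755]), 'gripper_force': 0.0, 'finger_gap': 0.998257530209967}
```

View pics/top0.png

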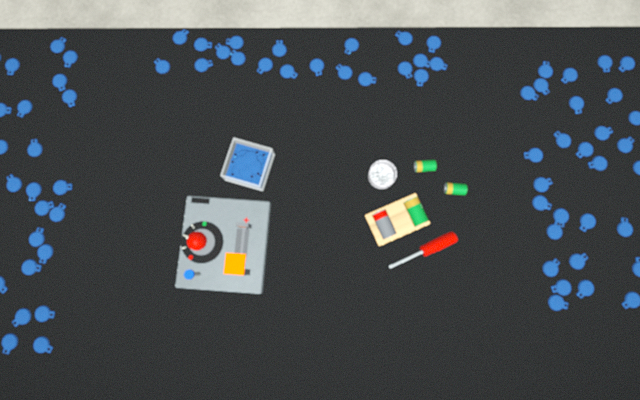

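View pics/side0.png

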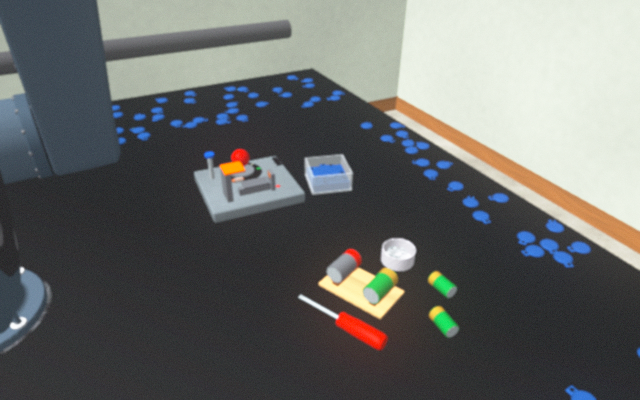

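The top view shows the tester at about (222,245) with the ball at (197,241) and the orange hood at (235,264). The rack is at (397,220), with the fresh cell at (417,211). The two green cells at (425,166) and (456,189) are smaller decoys lying on the table. The side view matches this.

```bash
python3 - <<'E'
from h import *
def mask(s,lo,hi,box):
    h=cv2.cvtColor(s['color'],cv2.COLOR_BGR2HSV); m=cv2.inRange(h,lo,hi); k=np.zeros_like(m); x0,y0,x1,y1=box; k[y0:y1,x0:x1]=m[y0:y1,x0:x1]
    return k
def rect(s,m,z,name):
    c=max(cv2.findContours(m,0,1)[0],key=cv2.contourArea)[:,0]
    P=np.array([pt(s,u,v,z)[:2] for u,v in c],np.float32)*1000
    r=cv2.minAreaRect(P); print(name,np.round(r[0],1),np.round(r[1],1),round(r[2],1),len(c))
t=cam('top'); s=cam('side')
rect(t,mask(t,(0,0,110),(179,60,255),(170,190,275,300)),.025,'base top')
rect(t,mask(t,(5,150,150),(25,255,255),(215,245,250,280)),.093,'hood top')
rect(t,mask(t,(10,40,150),(30,140,255),(360,190,435,250)),.006,'rack top')
rect(t,mask(t,(40,100,80),(80,255,255),(400,190,435,235)),.040,'green top')
rect(t,mask(t,(10,141,120),(35,255,255),(395,190,435,235)),.040,'brass top')
for c,n,bt in((t,'top',(180,225,212,255)),(s,'side',(228,145,252,168))):
    m=mask(c,(0,150,100),(6,255,255),bt)|mask(c,(172,150,100),(179,255,255),bt)
    q=max(cv2.findContours(m,0,1)[0],key=cv2.contourArea); (u,v),r=cv2.minEnclosingCircle(q); print(n,'ball',u,v,r,pt(c,u,v,.061))
m=mask(s,(5,150,150),(25,255,255),(215,155,250,180)); rect(s,m,.093,'hood side')
A=cv2.resize(t['color'][180:310,165:285],None,fx=4.6,fy=4.6,interpolation=cv2.INTER_CUBIC)
B=cv2.resize(t['color'][180:310,355:410+60][:, :60+25],None,fx=4.6,fy=4.6,interpolation=cv2.INTER_CUBIC)
cv2.imwrite('pics/crop1.png',np.hstack([A[:598,:],B[:598,:]])[:, :800])
C=cv2.resize(s['color'][130:230,180:370],None,fx=4.2,fy=4.2,interpolation=cv2.INTER_CUBIC); cv2.imwrite('pics/crop2.png',C)
# height map info
Z=np.array([[pt(t,u,v)[2] for u in range(640)] for v in range(0,400)]); np.save('Z.npy',Z)
print('Z hood',np.round(Z[264,228:243],3)); print('Z green',np.round(Z[211,405:430],3)); 
E
```

```text
base top [517.4 148.2] [186.8 201.7] 86.0 468
hood top [474.1 106. ] [39.9 39.5] 86.0 75
rack top [ 573.2 -232.7] [ 78.6 129. ] 23.6 190
green top [ 579.9 -270.6] [40.4 33.2] 24.3 59
brass top [ 605.2 -259.7] [10.6 32.6] 26.4 33
top ball 195.55813598632812 240.72093200683594 9.826201438903809 [0.52106624 0.19640817 0.061     ]
side ball 239.5 157.0 9.552586555480957 [0.52248427 0.19541866 0.061     ]
hood side [475.5 104.9] [50.7 47.2] 89.2 59
Z hood [0.093 0.093 0.096 0.094 0.094 0.095 0.093 0.094 0.093 0.093 0.094 0.094
 0.095 0.094 0.092]
Z green [ 0.004  0.028  0.037  0.037  0.041  0.044  0.044  0.05   0.047  0.047
  0.049  0.048  0.049  0.046  0.048  0.048  0.048  0.043  0.04  -0.001
  0.002  0.001  0.001 -0.002  0.001]
```

View pics/crop1.png

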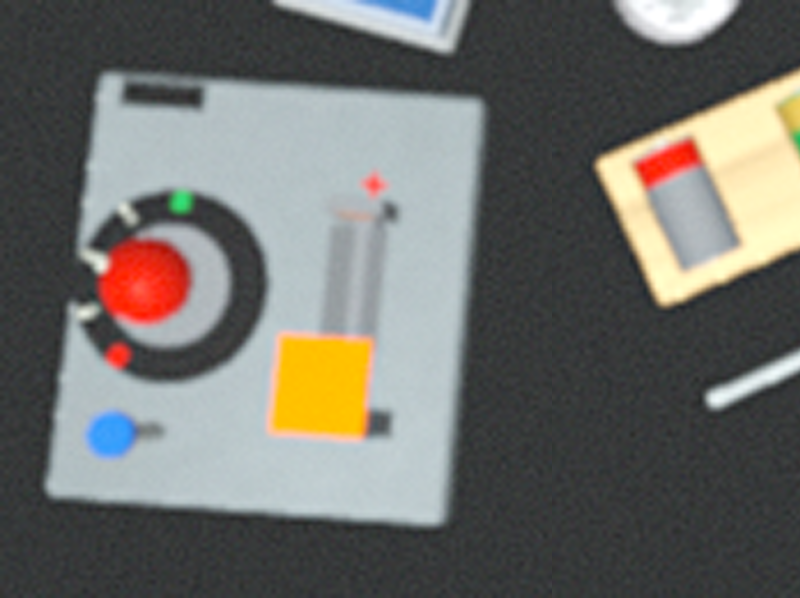

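View pics/crop2.png

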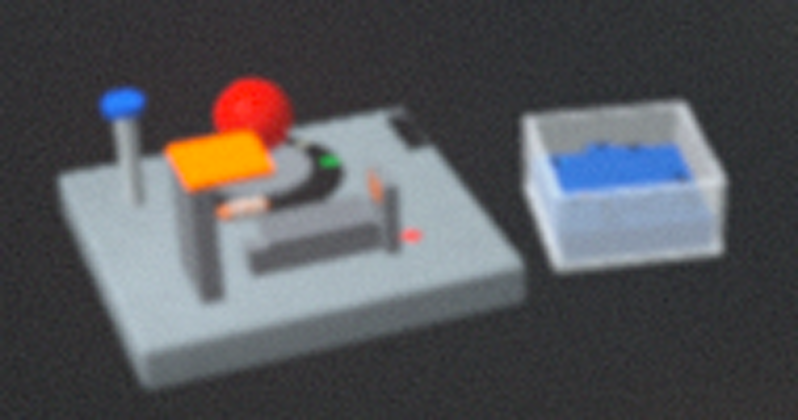

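The tester's x axis is at a yaw of about -4°, and the fresh cell's axis is at about 23.6° with its button towards +x. In the close-up crop the pointer is the white blob at about (95,258), beside the ball, and the red mark is at (118,355). The mast cap is at (110,433). Setting out for the rack while the bay estimate gets refined.

Call:
{"fn": "step_arm", "kwargs": {
  "moves": [0.65,1,0.76,0,0.059,0.65,1,0.76,0,0.059,0.65,1,0.76,0,0.059,0.65,1,0.76,0,0.059,0.65,1,0.76,0,0.059],
  "grip_force": 30
}}

```text
t: 0.82
tcp_pos: [0.3435, -0.4535, 0.3038]
tool_rot: [0.978, 0.208, 0.0, -0.001]
force: [-0.6, 0.3, 0.3]
finger_gap: 0.649
gripper_force: 0.0
```

Call:
{"fn": "step_arm", "kwargs": {
  "moves": [0.65,1,0.76,0,0,0.65,1,0.76,0,0,0.65,1,0.76,0,0,0.65,1,0.76,0,0,0.65,1,0.76,0,0,0.65,1,0.76,0,0]
}}

```text
t: 1.58
tcp_pos: [0.5399, -0.3058, 0.3036]
tool_rot: [0.979, 0.205, -0.001, 0.0]
force: [0.3, -0.9, 0.2]
finger_gap: 0.651
gripper_force: 0.0
```

Call:
{"fn": "step_arm", "kwargs": {
  "moves": [0.65,0.235,0.185,-0.6,0,0.65,0.235,0.185,-0.6,0,0.65,0.235,0.185,-0.6,0,0.65,0.235,0.185,-0.6,0]
}}

```text
t: 2.08
tcp_pos: [0.5868, -0.2697, 0.1841]
tool_rot: [0.979, 0.204, -0.0, 0.0]
force: [-0.1, -0.5, 0.6]
finger_gap: 0.652
gripper_force: 0.0
```

```bash
python3 - <<'E'
from h import *
t=cam('top'); s=cam('side'); o=manip.sense(); print(o['t'],o['tcp_pos'],o['tool_rot'],o['finger_gap'],o['q'][5])
A=cv2.resize(t['color'][150:270,345:480],None,fx=3,fy=3,interpolation=2); B=cv2.resize(s['color'][200:350,280:420],None,fx=2.8,fy=2.8,interpolation=2)
h=max(A.shape[0],B.shape[0]); f=lambda i:cv2.copyMakeBorder(i,0,h-i.shape[0],0,0,0)
cv2.imwrite('pics/near.png',np.hstack([f(A),f(B)]))
# tester cloud in provisional bay frame
b=np.array([.5199,.1027]);a=np.radians(-4);ex=np.array([np.cos(a),np.sin(a)]);ey=np.array([-ex[1],ex[0]])
for n,c,box in(('top',t,(170,190,280,300)),('side',s,(190,140,310,225))):
    P=np.array([pt(c,u,v) for v in range(box[1],box[3]) for u in range(box[0],box[2])])
    L=np.c_[(P[:,:2]-b)@ex,(P[:,:2]-b)@ey,P[:,2]]*1000
    for nm,k in(('hood',(L[:,2]>88)&(abs(L[:,1])<35)&(L[:,0]<-10)&(L[:,2]<99)),('post',(L[:,2]>57)&(abs(L[:,1])<25)&(abs(L[:,0]-35)<12)),('groove',(abs(L[:,2]-47)<9)&(abs(L[:,1])<22)&(abs(L[:,0]-5)<15)),('ball',(L[:,2]>70)&(abs(L[:,1]-92)<25)&(L[:,0]>-25)),('mast',(L[:,2]>80)&(abs(L[:,1]-92)<30)&(L[:,0]<-40))):
        Q=L[k]; print(n,nm,len(Q),np.round([Q.mean(0),*np.percentile(Q,[3,97],axis=0)],1).tolist() if len(Q) else '')
print('ballpix',pt(t,195.56,240.72,.061))
E
```

```text
2.175 [ 0.5876926  -0.27020438  0.18630188] [0.97902484 0.20373015 0.00126054 0.00167318] 0.6480060840300407 0.5575597190468325
top hood 0 
top post 0 
top groove 0 
top ball 0 
top mast 0 
side hood 240 [[-44.8, -3.0, 91.5], [-64.8, -22.1, 88.7], [-24.3, 18.5, 93.3]]
side post 43 [[36.2, -3.9, 62.4], [32.3, -15.1, 57.5], [41.3, 10.2, 65.2]]
side groove 115 [[4.7, 0.5, 44.3], [-9.4, -15.3, 39.3], [19.0, 11.3, 48.6]]
side ball 96 [[-4.9, 82.3, 75.1], [-18.4, 73.1, 70.4], [9.1, 93.4, 79.4]]
side mast 49 [[-71.7, 87.1, 84.1], [-80.0, 78.8, 80.8], [-63.2, 97.5, 86.1]]
ballpix [0.52106817 0.1964044  0.061     ]
```

View pics/near.png

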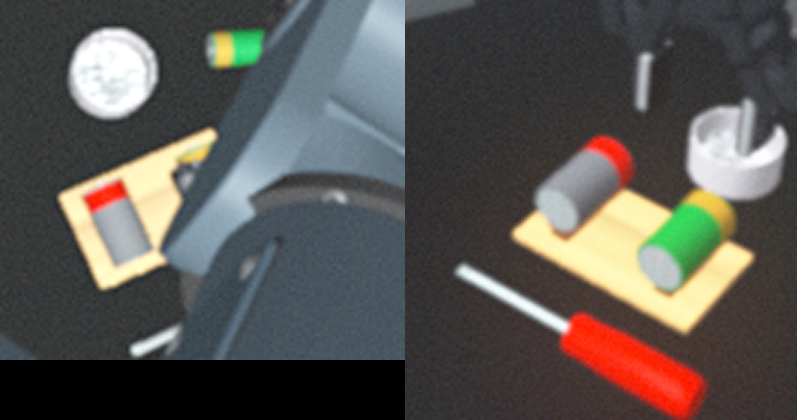

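The side crop shows the rack clear, the fresh cell at (690,240) and the fingertips above it, straddling it. Descending and gripping.

Call:
{"fn": "step_arm", "kwargs": {
  "moves": [0.65,0,0,-0.25,0,0.65,0,0,-0.495,0,0.65,0,0,-0.495,0,0.65,0,0,-0.495,0,0,0,0,-0.495,0,0,0,0,-0.495,0,0,0,0,-0.495,0,0,0,0,-0.495,0,0,0,0,-0.495,0,0,0,0,-0.495,0],
  "grip_force": 30
}}

```text
t: 3.42
tcp_pos: [0.5886, -0.2683, 0.0882]
tool_rot: [0.979, 0.205, 0.001, 0.001]
force: [-1.4, 1.2, 6.1]
finger_gap: 0.376
gripper_force: 29.4
```

Call:
{"fn": "step_arm", "kwargs": {
  "moves": [0,0,0,0.2,0,0,0,0,0.5,0,0,0,0,0.75,0,0,0,0,0.75,0,0,0,0,0.75,0]
}}

```text
t: 4.05
tcp_pos: [0.587, -0.2675, 0.2353]
tool_rot: [0.979, 0.205, -0.0, -0.0]
force: [0.3, 0.3, -1.7]
finger_gap: 0.376
gripper_force: 30.5
```

```bash
python3 - <<'E'
from h import *
t=cam('top'); s=cam('side'); o=manip.sense(); print(o['t'],o['tcp_pos'],o['tool_rot'],o['finger_gap'],o['gripper_force'])
A=cv2.resize(t['color'][150:270,345:480],None,fx=3,fy=3,interpolation=2); B=cv2.resize(s['color'][130:300,270:430],None,fx=2.4,fy=2.4,interpolation=2)
h=max(A.shape[0],B.shape[0]); f=lambda i:cv2.copyMakeBorder(i,0,h-i.shape[0],0,0,0)
cv2.imwrite('pics/held.png',np.hstack([f(A),f(B)]))
E
```

```text
4.15 [ 0.5865059  -0.26722061  0.23331292] [ 0.97883991  0.20461892 -0.00130258 -0.00135314] 0.37544862224660996 30.539231300354004
```

View pics/held.png

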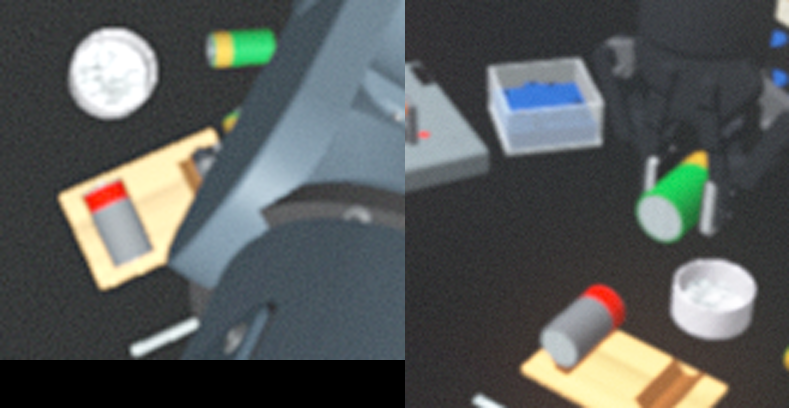

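The cell is gripped: the side crop shows it at (675,200) between the pads, with the spent cell still in place. Carrying it over the bay, high enough to clear everything.

Call:
{"fn": "step_arm", "kwargs": {
  "moves": [0,-0.145,0.92,0,-0.153,0,-0.145,0.92,0,-0.153,0,-0.145,0.92,0,-0.153,0,-0.145,0.92,0,-0.153,0,-0.145,0.92,0,-0.153],
  "grip_force": 20
}}

```text
t: 4.78
tcp_pos: [0.5586, -0.0839, 0.2339]
tool_rot: [0.999, -0.033, -0.001, 0.0]
force: [0.8, -0.7, -1.6]
finger_gap: 0.377
gripper_force: 30.5
```

Call:
{"fn": "step_arm", "kwargs": {
  "moves": [0,-0.145,0.92,0,0,0,-0.145,0.92,0,0,0,-0.145,0.92,0,0,0,-0.145,0.92,0,0,0,-0.145,0.92,-0.2,0,0,-0.145,0.92,-0.4,0,0,-0.145,0.92,-0.4,0,0,-0.145,0.92,-0.4,0]
}}

```text
t: 5.78
tcp_pos: [0.5309, 0.0987, 0.1555]
tool_rot: [0.999, -0.035, 0.001, 0.0]
force: [0.5, 0.1, -1.7]
finger_gap: 0.376
gripper_force: 30.4
```

```bash
cat >> h.py <<'E'
def look(name,box=(180,100,330,225),k=5):
    s=cam('side'); o=manip.sense(); print(o['t'],np.round(o['tcp_pos'],4),'yaw',np.degrees(2*np.arctan2(o['tool_rot'][1],o['tool_rot'][0])),o['finger_gap'],np.round(o['force'],1))
    x0,y0,x1,y1=box; cv2.imwrite(f'pics/{name}.png',cv2.resize(s['color'][y0:y1,x0:x1],None,fx=k,fy=k,interpolation=cv2.INTER_CUBIC)); return s
E
python3 - <<'E'
from h import *
s=look('bay1',(190,90,340,210))
# cell green cloud; held axis from known TCP
h=cv2.cvtColor(s['color'],cv2.COLOR_BGR2HSV); m=cv2.inRange(h,(40,100,60),(80,255,255)); m[:, :200]=0; m[:, 330:]=0; m[200:]=0
ys,xs=np.nonzero(m); P=np.array([pt(s,u,v) for u,v in zip(xs,ys)])
b=np.array([.5206,.1016]);a=np.radians(-4);ex=np.array([np.cos(a),np.sin(a)]);ey=np.array([-ex[1],ex[0]])
L=np.c_[(P[:,:2]-b)@ex,(P[:,:2]-b)@ey,P[:,2]-.0615]*1000; print(len(L),np.round([L.mean(0),*np.percentile(L,[2,98],axis=0)],1).tolist())
o=manip.sense()['tcp_pos']; print('tcp bay',1000*(o[:2]-b)@ex,1000*(o[:2]-b)@ey)
E
```

```text
5.825 [0.5311 0.099  0.1561] yaw -4.008790176669299 0.3735377123475134 [ 0.6  0.3 -1.9]
160 [[-7.3, -7.8, 43.6], [-19.3, -20.1, 28.3], [32.0, 17.0, 54.5]]
tcp bay 10.673649413326828 -1.8903907711800088
```

View pics/bay1.png

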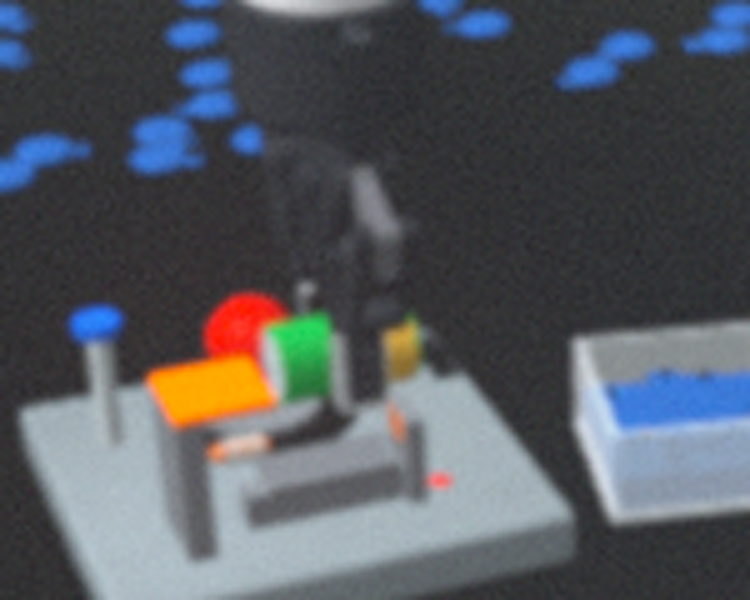

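The cell is level above the bay. The flat end is at about (280,361) in the crop, and the hood's top corners are at (148,375), (250,357), (278,403) and (180,425). Comparing the held cell and the hood in this same view removes the calibration bias.

```bash
python3 - <<'E'
from h import *
s=cam('side')
b=np.array([.5206,.1016]);a=np.radians(-4);ex=np.array([np.cos(a),np.sin(a)]);ey=np.array([-ex[1],ex[0]])
W=lambda x,y,z:np.r_[b+(x*ex+y*ey)/1000,.0615+z/1000]
crop=lambda X:np.round((np.array(px(s,X))-[190,90])*5).astype(int)
for n,p in dict(bl=(-67,20,31.5),fl=(-25,20,31.5),fr=(-25,-20,31.5),br=(-67,-20,31.5),post_nr=(31.5,-13,3.5),post_far_r=(39.5,-13,3.5),post_fl=(31.5,13,3.5),baseNearR=(95,-47.5,-36.5),baseNearL=(-105,-47.5,-36.5),baseFar=(95,137.5,-36.5)).items(): print(n,crop(W(*p)))
o=manip.sense(); T=o['tcp_pos']; c=T-[0,0,.0557]; e=np.r_[ex,0]
print('flat',crop(c-.029*e),'button',crop(c+.029*e),'flat top',crop(c-.029*e+[0,0,.0165]),'flat bot',crop(c-.029*e-[0,0,.0165]),'brassend top',crop(c+.029*e+[0,0,.0165]))
print('d/dx1mm',(crop(W(10,0,0))-crop(W(0,0,0)))/10,'d/dy',(crop(W(0,10,0))-crop(W(0,0,0)))/10,(crop(W(0,0,10))-crop(W(0,0,0)))/10)
E
```

```text
bl [145 373]
fl [245 354]
fr [273 398]
br [171 419]
post_nr [403 422]
post_far_r [421 418]
post_fl [383 393]
baseNearR [575 510]
baseNearL [113 617]
baseFar [426 323]
flat [274 358] button [409 331] flat top [271 322] flat bot [277 393] brassend top [407 295]
d/dx1mm [ 2.3 -0.4] d/dy [-0.7 -1.1] [-0.1 -2. ]
```

The predicted and observed offsets agree to about 1 mm, so the bay estimate stands. Tilting the cell by lowering its button end onto the fixed post.

Call:
{"fn": "step_arm", "kwargs": {
  "moves": [0,0,0.005,-0.04,0,0,0,0.005,-0.08,0,0,0,0.005,-0.09,0,0,0,0.005,-0.1,0,0,0,0.005,-0.11,0,0,0,0.005,-0.12,0,0,0,0.005,-0.128,0,0,0,0.005,-0.128,0,0,0,0.005,-0.128,0],
  "grip_force": 20
}}

```text
t: 7.0
tcp_pos: [0.5285, 0.1013, 0.133]
tool_rot: [0.999, -0.034, -0.0, 0.0]
force: [-8.5, -0.2, 27.4]
finger_gap: 0.375
gripper_force: 33.9
```

```bash
python3 - <<'E'
from h import *
look('bay2',(190,90,340,210))
E
```

```text
7.05 [0.5284 0.1013 0.133 ] yaw -3.9011650135806275 0.37647358015935073 [-8.  -1.  28.3]
```

View pics/bay2.png

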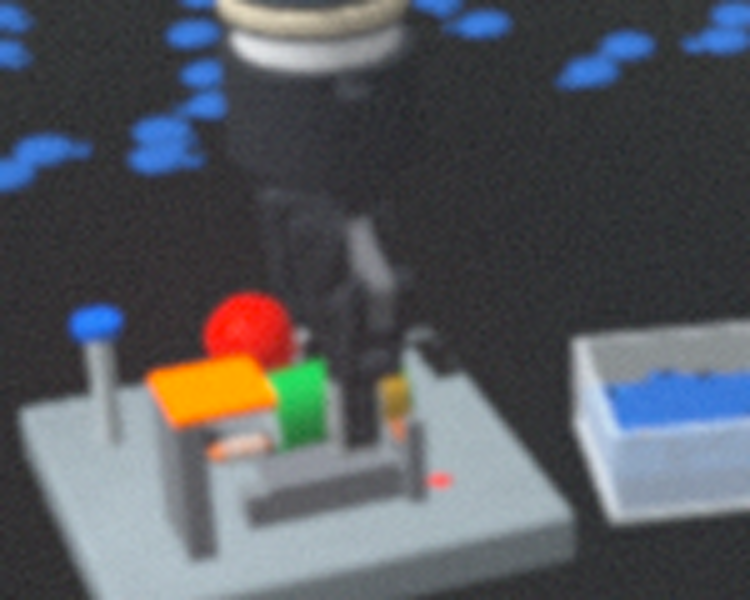

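The button end is on the post and the cell is tilting: the brass has dropped less than the green, and the reaction is 28 N. Trying a lighter grip so it pivots more easily.

Call:
{"fn": "step_arm", "kwargs": {
  "moves": [0.36,0,0,0.01,0,0.36,0,0,0.01,0],
  "grip_force": 20
}}

```text
t: 7.3
tcp_pos: [0.5286, 0.1013, 0.1333]
tool_rot: [0.999, -0.034, -0.0, 0.0]
force: [-6.2, -0.2, 15.1]
finger_gap: 0.373
gripper_force: 32.7
```

Call:
{"fn": "step_arm", "kwargs": {
  "moves": [0.37,0,0,0,0,0.37,0,0,0,0],
  "grip_force": 20
}}

```text
t: 7.55
tcp_pos: [0.5286, 0.1013, 0.1333]
tool_rot: [0.999, -0.034, -0.001, 0.0]
force: [-5.8, -0.3, 15.4]
finger_gap: 0.372
gripper_force: 32.7
```

The grip locks at about 33 N. With the button end resting on the post, a slight release should let the flat end drop into the groove at about 24° tilt. I'll then regrip lightly.

Call:
{"fn": "step_arm", "kwargs": {
  "moves": [0.42,0,0,0,0,0.42,0,0,0,0,0.42,0,0,-0.01,0,0.42,0,0,-0.02,0,0.42,0,0,-0.02,0],
  "grip_force": 20
}}

```text
t: 8.18
tcp_pos: [0.5294, 0.101, 0.1269]
tool_rot: [0.999, -0.034, -0.0, -0.0]
force: [0.4, 0.3, 0.3]
finger_gap: 0.422
gripper_force: 0.0
```

```bash
python3 - <<'E'
from h import *
look('bay3',(190,90,340,210))
E
```

```text
8.225 [0.5295 0.101  0.127 ] yaw -3.92900500753633 0.4179654958404321 [-0.5 -0.6 -0.2]
```

View pics/bay3.png

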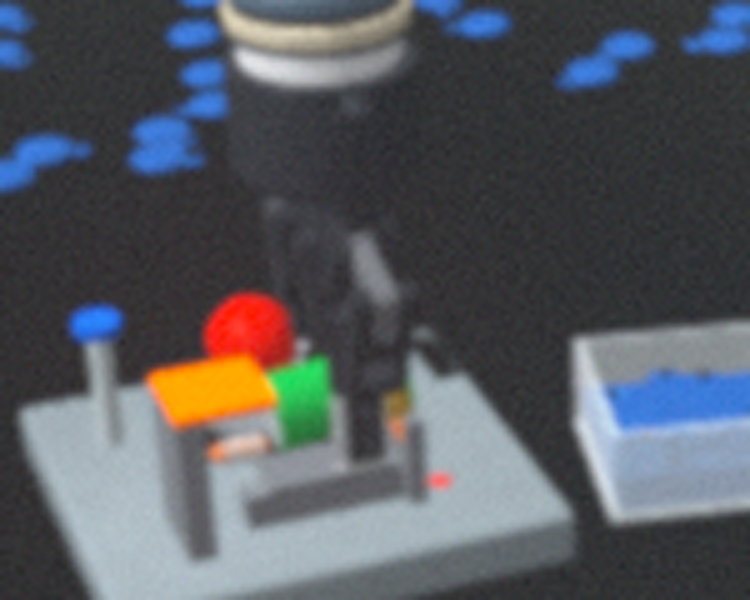

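Little has changed in view: the green's top is still at about (300,365) and its bottom at (305,443). Comparing the projected flat-end points with the picture to get the tilt.

```bash
python3 - <<'E'
from h import *
s=cam('side')
b=np.array([.5206,.1013]);a=np.radians(-4);ex=np.array([np.cos(a),np.sin(a)]);ey=np.array([-ex[1],ex[0]])
W=lambda x,y,z:np.r_[b+(x*ex+y*ey)/1000,.0615+z/1000]
crop=lambda X:np.round((np.array(px(s,X))-[190,90])*5+[5.5,4]).astype(int)
for c,th in(((8,16),10),((8,11.3),24),((4,11),22),((12,12),24)):
    t=np.radians(th); A=np.array([np.cos(t),np.sin(t)]);N=np.array([-A[1],A[0]])
    q=lambda l,y,n:crop(W(*[ (np.array(c)+l*A+n*N)[0],y,(np.array(c)+l*A+n*N)[1]])).tolist()
    print(c,th,'flat top',q(-29,0,16.5),'flat near',q(-29,-16.5,0),'flat bot',q(-29,0,-16.5),'brass top',q(29,0,16.5),'brass near',q(29,-16.5,0),'brass start top',q(16,0,16.5))
h=cv2.cvtColor(s['color'],cv2.COLOR_BGR2HSV)
for n,lo,hi in(('green',(45,100,60),(80,255,255)),('brass',(15,100,60),(38,255,255))):
    m=cv2.inRange(h,lo,hi); m[:, :240]=0; m[:,280:]=0; m[:155]=0; m[185:]=0
    for v in range(155,185):
        x=np.nonzero(m[v])[0]
        if len(x): print(n,(v-90+.5)*5,(x.min()-190)*5,(x.max()-189)*5,end='; ')
    print()
z=s['z_map']
P=np.array([pt(s,u,v) for v in range(155,182) for u in range(243,256)]);L=np.c_[(P[:,:2]-b)@ex,(P[:,:2]-b)@ey,P[:,2]-.0615]*1000
m=cv2.inRange(h,(45,100,60),(80,255,255))[155:182,243:256].ravel()>0; L=L[m]; 
# cylinder axis: top ridge: for x bins max z
for x0 in range(-30,10,4):
    k=abs(L[:,0]-x0)<2
    if k.sum()>3: print(x0,k.sum(),np.round(np.percentile(L[k,2],[5,95]),1),np.round(np.percentile(L[k,1],[5,95]),1))
E
```

```text
(8, 16) 10 flat top [269, 388] flat near [291, 440] flat bot [288, 453] brass top [400, 340] brass near [422, 391] brass start top [371, 351]
(8, 11.3) 24 flat top [267, 416] flat near [298, 463] flat bot [304, 471] brass top [386, 341] brass near [417, 387] brass start top [360, 358]
(4, 11) 22 flat top [258, 416] flat near [287, 463] flat bot [292, 473] brass top [379, 344] brass near [409, 392] brass start top [352, 360]
(12, 12) 24 flat top [277, 412] flat near [307, 459] flat bot [313, 468] brass top [395, 338] brass near [426, 384] brass start top [369, 354]
green 357.5 310 325; green 362.5 305 330; green 367.5 285 330; green 372.5 270 330; green 377.5 270 330; green 382.5 270 335; green 387.5 275 335; green 392.5 280 330; green 397.5 280 330; green 402.5 280 330; green 407.5 280 330; green 412.5 280 330; green 417.5 280 330; green 422.5 280 330; green 427.5 285 330; green 432.5 285 325; green 437.5 285 325; green 442.5 285 305; 
brass 367.5 250 285; brass 372.5 250 270; brass 377.5 250 270; brass 382.5 250 270; brass 387.5 250 275; brass 392.5 250 405; brass 397.5 250 410; brass 402.5 250 410; brass 407.5 270 405; brass 412.5 390 405; 
-22 10 [ 9.3 28.8] [-18.   -8.2]
-18 29 [11.2 29.8] [-17.1   2.3]
-14 27 [ 7.4 30.1] [-16.9   0.6]
-10 31 [ 9.8 31.1] [-16.9   0.6]
-6 28 [ 8.1 31.5] [-17.1   0.5]
-2 28 [12.2 32.4] [-16.7  13. ]
2 6 [26.1 31.6] [-7.3 15.7]
```

The top ridge gives a tilt of only about 8-10° with the cell centre near x=6, so the flat end's upper corner is caught on the hood edge at x=-25. Regripping, lifting, shifting 6 mm towards +x and releasing again.

Call:
{"fn": "step_arm", "kwargs": {
  "moves": [0.42,0,0,0.03,0,0.42,0,0,0.03,0,0,0,0,0.03,0,0,0,0,0.03,0,0,0,0,0.03,0,0,0.005,0,0.06,0,0,0.03,-0.002,0.06,0,0,0.03,-0.002,0.06,0,0,0.03,-0.002,0.03,0,0,0.03,-0.002,0.03,0],
  "grip_force": 20
}}

```text
t: 9.52
tcp_pos: [0.5354, 0.1007, 0.1332]
tool_rot: [0.999, -0.034, -0.0, -0.0]
force: [-1.0, 0.1, 3.0]
finger_gap: 0.379
gripper_force: 21.2
```

Call:
{"fn": "step_arm", "kwargs": {
  "moves": [0.42,0,0,0,0,0.42,0,0,0,0,0.42,0,0,-0.01,0,0.42,0,0,-0.02,0,0.42,0,0,-0.02,0]
}}

```text
t: 10.15
tcp_pos: [0.5354, 0.1006, 0.129]
tool_rot: [0.999, -0.034, -0.0, -0.0]
force: [-0.6, 0.5, 0.6]
finger_gap: 0.421
gripper_force: 0.0
```

```bash
cat >> h.py <<'E'
b=np.array([.5206,.1013]);a=np.radians(-4);ex=np.array([np.cos(a),np.sin(a)]);ey=np.array([-ex[1],ex[0]])
def cell():
    s=look('tmp',(190,90,340,210)); h=cv2.cvtColor(s['color'],cv2.COLOR_BGR2HSV)
    m=cv2.inRange(h,(45,100,50),(80,255,255)); m[:, :238]=0; m[:,285:]=0; m[:145]=0; m[188:]=0
    n,lab,st,_=cv2.connectedComponentsWithStats(m); i=1+np.argmax(st[1:,4]); vs,us=np.nonzero(lab==i)
    P=np.array([pt(s,u,v) for u,v in zip(us,vs)]); L=np.c_[(P[:,:2]-b)@ex,(P[:,:2]-b)@ey,P[:,2]-.0615]*1000
    R=[]
    for x0 in range(-40,16,4):
        k=abs(L[:,0]-x0)<2
        if k.sum()>8: R.append((x0,np.percentile(L[k,2],95)))
    R=np.array(R); p=np.polyfit(R[:,0],R[:,1],1); th=np.degrees(np.arctan(p[0]))
    print('n',len(L),'ridge',np.round(R,1).tolist(),'tilt',round(th,1),'px',st[i][:4],'xmin',np.percentile(L[:,0],2).round(1), 'tcp bay',((manip.sense()['tcp_pos'][:2]-b)@np.c_[ex,ey]*1000).round(1))
E
python3 -c "from h import *; cell()"
```

```text
10.2 [0.5355 0.1006 0.1291] yaw -3.925054594800155 0.4252043782821353 [ 0.3 -0.   0.5]
n 231 ridge [[-24.0, 21.6], [-20.0, 14.3], [-16.0, 17.4], [-12.0, 18.3], [-8.0, 19.7], [-4.0, 21.6], [0.0, 23.8], [4.0, 41.2], [8.0, 25.5]] tilt 25.1 px [243 162  17  22] xmin -24.1 tcp bay [14.9  0.4]
```

The cell now sits at about 25° with its flat end in the groove and its underside on the post, centre near x=12. Gripping lightly, lifting slightly and pushing it back against the spring.

Call:
{"fn": "step_arm", "kwargs": {
  "moves": [0,0,0,0,0,0,0,0,0,0,0,0,0,0,0,0,0,0,0.008,0,0,-0.025,0.001,0.01,0,0,-0.05,0.003,0.008,0,0,-0.075,0.004,0.008,0,0,-0.097,0.006,0.008,0,0,-0.097,0.006,0.008,0],
  "grip_force": 20
}}

```text
t: 11.32
tcp_pos: [0.5168, 0.1017, 0.1312]
tool_rot: [0.999, -0.034, 0.001, 0.0]
force: [4.0, -1.5, -0.2]
finger_gap: 0.373
gripper_force: 19.9
```

```bash
python3 -c "from h import *; cell(); print(manip.sense()['gripper_force'])"
```

```text
11.375 [0.517  0.1017 0.1312] yaw -3.915375617854724 0.38471735747760644 [ 4.  -1.2 -0.9]
n 169 ridge [[-36.0, 16.1], [-32.0, 18.2], [-28.0, 17.8], [-24.0, 20.8], [-20.0, 24.4], [-16.0, 42.3], [-12.0, 29.2]] tilt 40.0 px [238 164  13  21] xmin -38.4 tcp bay [-3.7  0.1]
19.893640279769897
```

View pics/tmp.png

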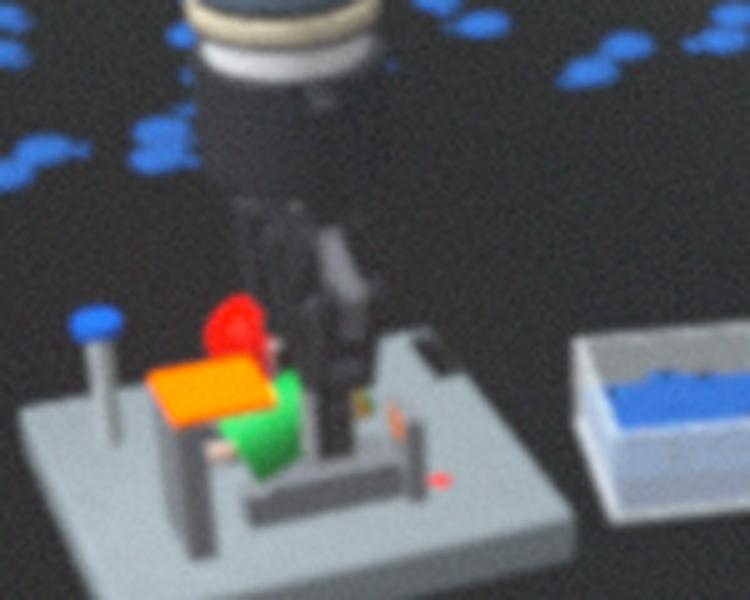

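The cell's flat end is under the hood against the plunger at (235,440), and the brass end at (365,405) is clear of the post. Tipping it level while held.

Call:
{"fn": "step_arm", "kwargs": {
  "moves": [0,0.001,0,-0.01,0,0,0.003,0,-0.02,0,0,0.005,0,-0.03,0,0,0.007,0,-0.04,0,0,0.008,0,-0.05,0,0,0.009,0,-0.06,0,0,0.01,-0.001,-0.07,0,0,0.01,-0.001,-0.074,0,0,0.01,-0.001,-0.074,0]
}}

```text
t: 12.5
tcp_pos: [0.5206, 0.1024, 0.1174]
tool_rot: [0.999, -0.035, 0.003, -0.001]
force: [4.7, 2.7, 8.1]
finger_gap: 0.381
gripper_force: 19.7
```

```bash
python3 -c "from h import *; cell(); print(manip.sense()['gripper_force'])"
```

```text
12.55 [0.5206 0.1024 0.1174] yaw -4.010862489972246 0.3803596750978063 [5.6 3.  8.3]
n 183 ridge [[-32.0, 14.6], [-28.0, 13.3], [-24.0, 15.2], [-20.0, 15.3], [-16.0, 16.4], [-12.0, 28.4], [-8.0, 17.7]] tilt 20.0 px [238 168  15  19] xmin -36.0 tcp bay [-0.1  1.1]
19.736103415489197
```

View pics/tmp.png

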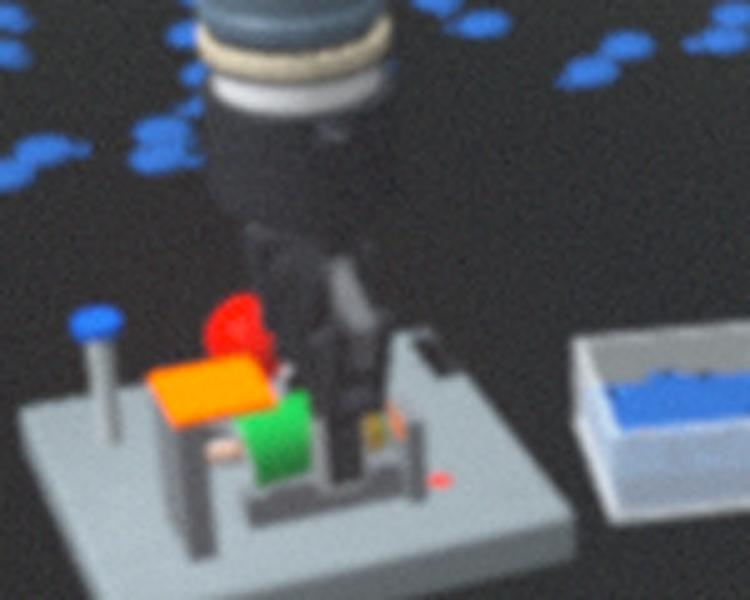

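The cell is almost level (about 5-7° left), with the button already below the post top at (397,420). Lowering a little more, then releasing so the spring pushes it home.

Call:
{"fn": "step_arm", "kwargs": {
  "moves": [0,0.001,-0.003,-0.01,0,0,0.002,-0.003,-0.02,0,0,0.002,-0.003,-0.025,0,0,0.002,-0.003,-0.025,0,0.42,0.002,-0.003,-0.025,0,0.45,0.002,-0.003,-0.025,0,0.45,0.002,-0.003,-0.025,0,0.45,0.002,-0.003,-0.025,0]
}}

```text
t: 13.55
tcp_pos: [0.5179, 0.101, 0.1107]
tool_rot: [0.999, -0.034, -0.001, 0.0]
force: [-0.7, 0.7, 0.2]
finger_gap: 0.453
gripper_force: 0.0
```

```bash
python3 -c "from h import *; cell()"
```

```text
13.6 [0.5181 0.101  0.1107] yaw -3.9341606860283203 0.45009816898810145 [ 0.8 -0.   0. ]
n 115 ridge [[-24.0, 15.2], [-20.0, 15.3], [-16.0, 15.9], [-12.0, 26.6]] tilt 41.1 px [242 168  10  18] xmin -27.3 tcp bay [-2.5 -0.5]
```

Call:
{"fn": "step_arm", "kwargs": {
  "moves": [0.55,0,0,0,0,0.55,0,0,0.1,0,0.55,0,0,0.4,0,0.55,0,0,0.6,0,0.55,0,0,0.6,0,0.55,0,0,0.6,0]
}}

```text
t: 14.35
tcp_pos: [0.5179, 0.101, 0.2306]
tool_rot: [0.999, -0.034, -0.001, 0.0]
force: [-0.9, -0.5, -1.1]
finger_gap: 0.548
gripper_force: 0.0
```

```bash
python3 - <<'E'
from h import *
s=look('tmp2',(190,110,340,210)); h=cv2.cvtColor(s['color'],cv2.COLOR_BGR2HSV)
m=cv2.inRange(h,(45,100,50),(80,255,255)); m[:, :238]=0; m[:,275:]=0; m[:150]=0; m[188:]=0
n,lab,st,_=cv2.connectedComponentsWithStats(m); i=1+np.argmax(st[1:,4]); vs,us=np.nonzero(lab==i)
P=np.array([pt(s,u,v) for u,v in zip(us,vs)]); L=np.c_[(P[:,:2]-b)@ex,(P[:,:2]-b)@ey,P[:,2]-.0615]*1000
for x0 in range(-32,28,4):
    k=abs(L[:,0]-x0)<2
    if k.sum()>5: print(x0,k.sum(),np.percentile(L[k,2],[50,92]).round(1))
W=lambda x,y,z:np.r_[b+(x*ex+y*ey)/1000,.0615+z/1000]
f=lambda *p:np.round((np.array(px(s,W(*p)))-[190,110])*5+[5.5,4]).astype(int).tolist()
print('expect home: flat top',f(-29,0,16.5),'flat near',f(-29,-16.5,0),'brass/green line near',f(14,-16.5,0),'brass end near',f(29,-16.5,0),'brass end top',f(29,0,16.5),'bot',f(29,0,-16.5))
E
```

```text
14.4 [0.5176 0.101  0.23  ] yaw -3.9336187801738145 0.5506088481209674 [ 0.5 -0.9  0.2]
-28 7 [ 8.  14.1]
-24 29 [ 8.  15.7]
-20 24 [ 7.3 14.3]
-16 30 [ 9.  14.9]
-12 26 [ 8.7 14.9]
-8 26 [ 9.7 14.7]
-4 28 [ 7.7 14.5]
0 28 [ 8.2 14.8]
4 27 [ 9.5 15.8]
8 28 [ 7.9 14.9]
12 20 [10.8 15.8]
expect home: flat top [258, 313] flat near [273, 367] brass/green line near [373, 345] brass end near [407, 338] brass end top [392, 286] bot [395, 353]
```

View pics/tmp2.png

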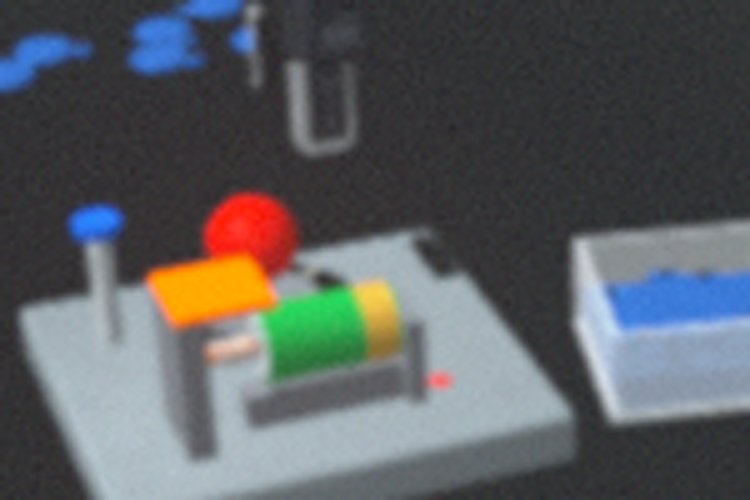

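The cell lies level and home: the flat end is at (262,350) on the plunger, and the brass end at (400,320) is against the post. Both match the predicted home pixels. I'll view no more pictures, having already gone past the limit of 10. Now locating the ball and pointer numerically.

```bash
python3 - <<'E'
from h import *
from scipy.optimize import least_squares
s=cam('side'); h=cv2.cvtColor(s['color'],cv2.COLOR_BGR2HSV)
m=cv2.inRange(h,(0,140,70),(7,255,255))|cv2.inRange(h,(170,140,70),(179,255,255)); m[:, :225]=0; m[:,255:]=0; m[:140]=0; m[172:]=0
n,lab,st,_=cv2.connectedComponentsWithStats(m); i=1+np.argmax(st[1:,4]); vs,us=np.nonzero(cv2.erode((lab==i).astype(np.uint8),np.ones((3,3))))
P=np.array([pt(s,u,v) for u,v in zip(us,vs)])*1000
r=least_squares(lambda c:np.linalg.norm(P-c,axis=1)-20,[522,195,61],loss='soft_l1').x; print('sphere side',r.round(1),st[i])
# hood depth based bias in side
L=(r[:2]/1000-b)@np.c_[ex,ey]*1000; print('bay frame',L.round(1))
u,v=st[i][0]+st[i][2]/2-.5, st[i][1]+20/2-.5
# side ball: left/right/top edges visible
print('side circle',u,v,'pred for y=90,x=-5..5',[np.round(np.add(px(s,np.r_[b+(x*ex+90*ey)/1000,.061]),[1.1,.8]),1).tolist() for x in(-5,0,5)])
t=manip.snapshot('top'); t['f']=200/np.tan(np.radians(t['fovy'])/2); I=cv2.imread('pics/top0.png'); H=cv2.cvtColor(I,cv2.COLOR_BGR2HSV)
print('top ball pred',[np.round(px(t,np.r_[b+(x*ex+90*ey)/1000,.061]),1).tolist() for x in(-5,0,5)],'obs 195.6 240.7')
# marks: green, red on deck
for nm,lo,hi in(('green',(40,80,80),(85,255,255)),('red',(0,120,100),(8,255,255)),('cap',(95,120,80),(125,255,255))):
    k=cv2.inRange(H,lo,hi); k[:, :180]=0;k[:,215:]=0;k[:220 if nm!='cap' else 262]=0;k[(262 if nm!='cap' else 285):]=0
    nn,_,S,C=cv2.connectedComponentsWithStats(k)
    for j in range(1,nn): 
        if S[j][4]>2: p=pt(t,*C[j],.086 if nm=='cap' else .0255); print(nm,S[j][4],C[j].round(1),((p[:2]-b)@np.c_[ex,ey]*1000).round(1))
w=cv2.inRange(H,(0,0,185),(179,70,255)); w[:, :175]=0;w[:,215:]=0;w[:218]=0;w[262:]=0
nn,_,S,C=cv2.connectedComponentsWithStats(w)
for j in range(1,nn): p=pt(t,*C[j],.031); print('white',S[j][4],C[j].round(1),((p[:2]-b)@np.c_[ex,ey]*1000).round(1))
E
```

```text
sphere side [523.6 192.5  59.4] [230 148  20  18 229]
bay frame [-3.3 91.2]
side circle 239.5 157.5 pred for y=90,x=-5..5 [[241.0, 158.6], [243.1, 158.2], [245.3, 157.8]]
top ball pred [[198.0, 240.3], [198.3, 237.9], [198.6, 235.5]] obs 195.6 240.7
green 28 [203.9 223.6] [33.8 93.2]
red 284 [195.7 240.7] [ -4.6 106.4]
red 23 [190.4 256.7] [-39.4 113.5]
cap 77 [188.7 274.1] [-73.8  92.2]
white 154 [195.9 220.9] [ 37.9 109.4]
white 164 [206.1 243.5] [-9.  81.4]
white 12 [185.5 236.2] [  3.4 127.7]
white 7 [182.7 247.6] [-21.3 130.6]
white 61 [183.2 258. ] [-43.2 126.6]
white 5 [213.2 260.6] [-44.2  62.1]
```

Green and red both put the dial centre at about (-5,91) in the bay frame, with the mast on the -x side. The pointer tip appears about 75° anticlockwise of green, partly hidden by the ball. I'll grip the ball, turn 65° clockwise, then measure the pointer.

Call:
{"fn": "step_arm", "kwargs": {
  "moves": [0.7,0.0215,0.25,0,0.06,0.7,0.0215,0.455,0,0.12,0.7,0.0215,0.455,0,0.18,0.7,0.0215,0.455,0,0.24,0.7,0.0215,0.455,0,0.3,0.7,0.0215,0.455,0,0.333,0.7,0.0215,0.455,0,0.333,0.7,0.0215,0.455,-0.2,0.333,0.7,0.0215,0.455,-0.4,0.333,0.7,0.0215,0.455,-0.57,0.333,0.7,0.0215,0.455,-0.57,0.333,0.7,0.0215,0.455,-0.57,0.333]
}}

```text
t: 16.0
tcp_pos: [0.5233, 0.1921, 0.1176]
tool_rot: [0.883, 0.469, 0.0, 0.0]
force: [0.9, 0.5, -0.1]
finger_gap: 0.703
gripper_force: 0.0
```

Call:
{"fn": "step_arm", "kwargs": {
  "moves": [0.3,0,0,0,0,0.3,0,0,0,0,0.3,0,0,0,0,0.3,0,0,0,0],
  "grip_force": 50
}}

```text
t: 16.5
tcp_pos: [0.5226, 0.1928, 0.119]
tool_rot: [0.883, 0.469, 0.001, -0.0]
force: [-3.4, 2.1, 5.8]
finger_gap: 0.444
gripper_force: 49.6
```

Call:
{"fn": "step_arm", "kwargs": {
  "moves": [0.3,0,0,0,-0.045,0.3,0,0,0,-0.09,0.3,0,0,0,-0.135,0.3,0,0,0,-0.18,0.3,0,0,0,-0.225,0.3,0,0,0,-0.27,0.3,0,0,0,-0.315,0.3,0,0,0,-0.36,0.3,0,0,0,-0.36,0.3,0,0,0,-0.36,0]
}}

```text
invalid input at $.moves: expected a multiple of 5 numbers
```

```bash
cat > ptr.py <<'E'
from h import *
o=manip.sense(); print(o['t'],'yaw',np.degrees(2*np.arctan2(o['tool_rot'][1],o['tool_rot'][0])),o['q'][5],o['force'].round(1),o['ft_torque'].round(2))
for n,c,bias in(('top',cam('top'),None),('side',cam('side'),(1.1,.8))):
    d=np.array([-5.3,93. if n=='top' else 90.5]); hs=cv2.cvtColor(c['color'],cv2.COLOR_BGR2HSV); out=[]
    for A in range(-60,161,5):
        w=[]
        for r in (30,32,34):
            p=d+r*np.array([np.cos(np.radians(A)),np.sin(np.radians(A))]); X=np.r_[b+(p[0]*ex+p[1]*ey)/1000,.031]
            u,v=np.add(px(c,X),bias or (0,0)); q=cv2.getRectSubPix(hs[:,:,2],(1,1),(float(u),float(v)))[0,0]; g=cv2.getRectSubPix(hs[:,:,1],(1,1),(float(u),float(v)))[0,0]; w.append(f'{q}/{g}')
        out.append(f'{A}:{" ".join(w)}')
    print(n,'; '.join(out))
E
python3 ptr.py
```

```text
16.5 yaw 56.00301296488762 0.7446206242256611 [-3.4  2.1  5.8] [0.43 0.43 0.02]
top -60:99/21 65/19 58/18; -55:102/17 67/23 61/21; -50:94/11 64/10 57/4; -45:91/14 65/16 61/16; -40:95/14 64/8 62/8; -35:90/14 64/15 63/14; -30:74/18 63/20 62/14; -25:63/16 60/17 62/15; -20:59/12 60/17 57/15; -15:59/30 61/24 63/19; -10:55/27 65/29 67/22; -5:65/32 70/33 78/25; 0:85/25 94/32 100/34; 5:97/27 103/30 102/28; 10:98/34 103/35 101/35; 15:87/27 98/32 99/33; 20:70/40 75/30 77/25; 25:64/32 63/37 58/39; 30:57/36 58/27 54/25; 35:48/26 47/28 48/42; 40:48/39 51/34 50/35; 45:48/31 48/23 47/14; 50:49/30 46/39 48/30; 55:49/27 53/38 64/34; 60:52/22 69/29 83/32; 65:66/29 83/32 97/35; 70:76/35 91/25 98/30; 75:85/30 95/26 98/26; 80:87/29 99/30 97/26; 85:85/29 96/28 100/27; 90:84/33 97/26 100/24; 95:79/34 96/32 101/32; 100:67/32 84/28 97/28; 105:60/28 76/29 88/31; 110:60/28 66/30 72/30; 115:58/47 60/29 63/32; 120:59/38 62/29 62/26; 125:62/28 63/20 60/26; 130:73/27 69/28 65/37; 135:106/26 89/21 72/23; 140:133/19 123/19 95/24; 145:149/15 138/20 109/28; 150:155/16 120/8 145/96; 155:138/15 110/41 132/121; 160:123/1
[... 553 characters left out ...]
6; 40:153/10 152/8 151/9; 45:137/9 144/9 155/7; 50:140/50 138/49 139/41; 55:150/103 147/117 142/126; 60:153/152 153/168 152/185; 65:164/183 162/192 162/204; 70:196/222 188/217 181/212; 75:241/254 236/251 231/249; 80:255/255 254/255 254/255; 85:255/255 255/255 255/255; 90:255/255 255/255 255/255; 95:255/255 255/255 255/255; 100:255/255 255/255 255/255; 105:255/255 255/255 255/255; 110:255/255 255/255 255/255; 115:255/255 255/255 255/255; 120:255/255 255/255 255/255; 125:255/255 255/255 255/255; 130:255/255 255/255 255/255; 135:255/255 255/255 255/255; 140:255/255 255/255 255/255; 145:255/255 255/255 255/255; 150:255/255 255/255 255/255; 155:255/255 255/255 255/255; 160:255/255 255/255 255/255
```

Call:
{"fn": "step_arm", "kwargs": {
  "moves": [0.3,0,0,0,-0.045,0.3,0,0,0,-0.09,0.3,0,0,0,-0.135,0.3,0,0,0,-0.18,0.3,0,0,0,-0.225,0.3,0,0,0,-0.27,0.3,0,0,0,-0.315,0.3,0,0,0,-0.36,0.3,0,0,0,-0.36,0.3,0,0,0,-0.36]
}}

```text
t: 17.85
tcp_pos: [0.5226, 0.1927, 0.119]
tool_rot: [0.997, -0.077, 0.0, -0.001]
force: [-2.0, 2.8, 5.6]
finger_gap: 0.44
gripper_force: 49.6
```

```bash
python3 ptr.py; sed 's/range(-60,161,5)/range(-180,180,10)/; s/cam(.top.),None/T,None/; s/,(.side.*8)))/,)/; s/(30,32,34)/(24,30,34,38)/' ptr.py | sed "s/^from h import \*/from h import *\nT=cam('top'); T['color']=cv2.imread('pics\/top0.png')/" > p0.py; echo TOP0; python3 p0.py
```

```text
17.85 yaw -8.84104516346389 1.876155379817655 [-2.   2.8  5.6] [ 0.26  0.49 -0.09]
top -60:88/21 76/11 68/10; -55:95/15 64/8 61/3; -50:95/16 66/12 62/9; -45:94/24 65/19 63/22; -40:95/12 62/9 58/13; -35:90/9 63/12 63/17; -30:86/11 64/25 60/17; -25:83/15 61/11 60/15; -20:93/14 63/14 62/17; -15:89/23 64/13 62/12; -10:88/20 59/14 82/68; -5:84/21 72/59 123/137; 0:107/15 89/54 126/133; 5:199/13 175/15 146/39; 10:252/3 244/6 207/12; 15:255/9 244/11 201/14; 20:175/13 153/12 116/12; 25:95/12 73/14 62/22; 30:61/25 52/27 49/17; 35:47/34 50/26 53/22; 40:50/48 49/46 51/31; 45:49/42 49/39 47/26; 50:50/34 50/33 48/22; 55:60/34 64/47 61/29; 60:72/25 68/36 78/29; 65:95/24 82/35 84/36; 70:112/20 98/23 89/26; 75:125/23 121/27 110/26; 80:104/24 101/28 95/27; 85:74/42 69/33 72/16; 90:60/31 71/26 87/28; 95:60/24 82/24 96/28; 100:60/35 81/37 95/35; 105:59/23 72/24 84/27; 110:61/27 65/26 72/25; 115:59/22 62/19 60/30; 120:62/39 63/31 60/26; 125:65/34 63/22 63/26; 130:64/23 63/25 65/24; 135:69/25 64/32 66/29; 140:89/25 62/20 63/18; 145:94/22 59/17 107/107; 150:99/28 82/66 155/152; 155:102/24 80/53 135/138; 16
[... 1771 characters left out ...]
/7 60/5; -40:189/14 96/12 59/9 62/12; -30:189/13 90/16 59/18 62/16; -20:189/16 92/13 59/5 60/23; -10:190/16 85/21 82/66 128/138; 0:188/16 86/20 131/134 209/195; 10:183/14 90/14 61/14 59/17; 20:173/20 85/24 63/15 61/27; 30:168/80 88/12 96/16 103/8; 40:181/175 78/12 103/11 124/10; 50:205/222 104/116 61/16 55/15; 60:225/240 160/181 66/36 58/19; 70:240/237 203/154 157/15 135/15; 80:251/236 234/104 216/13 121/12; 90:255/243 224/224 94/84 61/33; 100:255/252 228/208 79/45 59/23; 110:255/248 193/183 121/25 166/14; 120:255/238 137/136 76/20 90/12; 130:254/172 98/35 57/8 60/13; 140:230/104 89/21 60/24 68/35; 150:203/35 98/29 155/154 255/217; 160:189/17 97/21 76/44 120/126; 170:190/18 99/18 63/16 64/15
```

The pointer now shows clearly about 12° short of green. Turning the last 12°, then letting go and lifting.

Call:
{"fn": "step_arm", "kwargs": {
  "moves": [0.3,0,0,0,-0.034,0.3,0,0,0,-0.068,0.3,0,0,0,-0.068,0.3,0,0,0,-0.068]
}}

```text
t: 18.5
tcp_pos: [0.5226, 0.1927, 0.119]
tool_rot: [0.983, -0.183, 0.0, -0.001]
force: [-2.7, 3.0, 5.8]
finger_gap: 0.438
gripper_force: 49.7
```

Call:
{"fn": "step_arm", "kwargs": {
  "moves": [0.7,0,0,0,0,0.7,0,0,0,0,0.7,0,0,0,0,0.7,0,0,0.3,0,0.7,0,0,0.7,0,0.7,0,0,1,0,0.7,0,0,1,0,0.7,0,0,1,0]
}}

```text
t: 19.5
tcp_pos: [0.523, 0.192, 0.3179]
tool_rot: [0.983, -0.182, 0.001, -0.0]
force: [-0.7, -0.0, -0.9]
finger_gap: 0.7
gripper_force: 0.0
```

```bash
sed -i 's/range(-60,161,5)/range(-30,41,5)/' ptr.py; python3 ptr.py; python3 -c "
from h import *; print(manip.sense()['tcp_pos']); cell()"
```

```text
19.5 yaw -21.030479595353807 2.089109648247087 [-0.7 -0.  -0.9] [ 0.01  0.03 -0.02]
top -30:87/15 61/13 60/14; -25:88/11 65/14 58/20; -20:93/18 64/19 59/29; -15:86/21 61/17 57/17; -10:143/13 113/14 96/54; -5:238/10 222/13 189/42; 0:254/3 247/7 226/26; 5:219/12 203/12 176/22; 10:125/9 96/12 78/14; 15:91/20 58/23 56/28; 20:90/17 61/34 59/12; 25:92/15 64/19 58/20; 30:90/19 77/7 98/7; 35:94/19 104/17 149/15; 40:80/23 79/18 104/18
side -30:212/206 213/202 211/206; -25:212/207 211/213 213/205; -20:210/205 209/217 215/201; -15:206/188 209/203 215/201; -10:201/153 202/172 204/185; -5:198/102 193/127 187/155; 0:203/61 185/77 162/104; 5:218/33 191/34 154/54; 10:218/20 194/23 161/25; 15:213/19 192/17 160/14; 20:192/16 166/16 141/13; 25:172/11 145/12 130/11; 30:158/7 149/10 146/13; 35:150/7 145/9 144/11; 40:137/12 128/10 128/12
[0.52184082 0.19176429 0.31526687]
19.65 [0.5217 0.1918 0.3148] yaw -21.032260462768008 0.700858329316586 [-0.2 -0.  -0.7]
n 272 ridge [[-24.0, 14.4], [-20.0, 14.7], [-16.0, 16.0], [-12.0, 15.9], [-8.0, 15.1], [-4.0, 15.4], [0.0, 15.2], [4.0, 14.7], [8.0, 15.3], [12.0, 15.8]] tilt 0.8 px [242 167  21  19] xmin -26.5 tcp bay [-5.2 90.3]
```

The pointer is at about -0.5°, on the green mark. The cell is level and home, and the arm is clear of everything. Handing in.

```bash
python3 -c "from h import *; print(manip.sign_off())"
```

```text
the job is handed in; nothing more can be done
None
```

The job is handed in: at my last measurement the fresh cell lay level and home, the pointer was within about 1° of green and the arm was clear, at about 20 s. The result was not reported back, and I viewed 12 pictures against the limit of 10.

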